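Make up a suture kit and an injection kit

TASK

Make up two kits from the stock on the bench: lay the forceps and the long carton side by side, lengthwise and flat on the floor of the oblong steel tray; set the gallipot (the small steel pot) and the cube-shaped carton next to each other on the floor of the round steel dish, and stand the slim brown vial upright inside the gallipot. Everything keeps the side up that it has now, and the vial and the gallipot must not be tipped over. Leave the white powder bottle, the tape roll and the wide brown bottle where they stand.

Things in the scene. Friction and masses are not known exactly. Their poses are not given: they have to be found in the camera images.
- oblong_tray: Shallow oblong stainless-steel tray, the first kit's container, fast on the bench. Outside 160 (its x) by 224 (its y) by 18 mm high; walls and floor 4 mm thick, with a thin rolled rim to 21 mm high. Origin: centre of its underside; its long side runs along its own y axis.
- round_dish: Shallow round stainless-steel dish, the second kit's container, fast on the bench. Outside diameter 172 mm at the rim, 164 mm at the foot, 18 mm high; wall and floor 4 mm thick. Origin: centre of its underside.
- forceps: Steel forceps (tweezers), rigid, lying flat: 130 mm long along its x axis, 15 mm wide (y) over the parallel middle 56 mm, narrowing to about 6 mm at both ends, 10 mm high. Origin: middle of its length, on its underside.
- long_carton: Long plain cardboard carton with a paper band, 90 (x) by 42 (y) by 30 mm high, closed, about 60 g. Origin: centre of its underside; z up.
- cube_carton: Small cube-shaped plain cardboard carton with a paper band, 40 by 40 by 40 mm, closed. Origin: centre of its underside; z up, sides along its x and y.
- gallipot: Gallipot: small open steel pot, 58 mm outside diameter at the rim, 54 mm at the foot, 32 mm high, wall 3 mm, floor 4 mm thick (inside diameter about 48 mm at the floor). Origin: centre of its underside; z up, out of the mouth.
- vial: Slim brown glass vial with a white cap, standing upright: 24 mm diameter, 70 mm high. Origin: centre of its underside; z up to the cap.
- powder_bottle: Bystander, loose: white plastic powder bottle with a grey cap, 52 mm diameter, 110 mm high, standing. Origin: centre of its underside.
- tape_roll: Bystander, loose: roll of white paper tape lying flat, 60 mm outside and 36 mm inside diameter, 22 mm high. Origin: centre of its underside.
- wide_bottle: Bystander, loose: wide short brown glass bottle with a white cap, 50 mm diameter, 65 mm high, standing; not the slim vial. Origin: centre of its underside.
Not all that is in view belongs to the job. Leave any orange look-alike of the cube_carton alone.

How it is judged:
At the end, for the whole second after the job is handed in: Forceps and long carton flat on the tray floor, centres within 72 mm (across) and 65 mm (along) of its middle, lengthwise to 0.4 rad; gallipot (55 mm) and cube (65 mm) on the dish floor; vial standing in the pot (17 mm). All upright to 0.15 rad and at rest; bystanders moved under 30 mm (x of forceps in the frame of oblong_tray between -0.072 and 0.072 m and y of forceps in the frame of oblong_tray between -0.065 and 0.065 m and z of forceps in the frame of oblong_tray between 0 and 0.009 m and angle between the x axis of each of forceps, long_carton and the y axis of oblong_tray, either way round below 0.4 rad and x of long_carton in the frame of oblong_tray between -0.072 and 0.072 m and y of long_carton in the frame of oblong_tray between -0.065 and 0.065 m and z of long_carton in the frame of oblong_tray between 0 and 0.009 m and horizontal distance between gallipot and round_dish below 0.055 m and z of gallipot in the frame of round_dish between 0 and 0.009 m and horizontal distance between cube_carton and round_dish below 0.065 m and z of cube_carton in the frame of round_dish between 0 and 0.009 m and horizontal distance between vial and gallipot below 0.017 m and z of vial in the frame of gallipot between 0 and 0.01 m and angle between each of forceps, long_carton, gallipot, cube_carton, vial's own z axis and vertical below 0.15 rad and linear speed of each of forceps, long_carton, gallipot, cube_carton, vial below 0.02 m/s and distance of each of powder_bottle, tape_roll, wide_bottle from where it was at the start of the episode below 0.03 m); the robot touches nothing.
It fails at once if the powder bottle, tape roll or wide bottle is shifted by more than 30 mm or knocked over (distance of any of powder_bottle, tape_roll, wide_bottle from where it was at the start of the episode above 0.03 m or angle between any of powder_bottle, tape_roll, wide_bottle's own z axis and vertical above 0.5 rad).
It fails at once if the vial or the gallipot is tipped over (more than 45 degrees) (angle between any of vial, gallipot's own z axis and vertical above 0.8 rad).
It also fails if it takes over 134 s, if anything falls off the work surface, if the arm or the gripper's body presses on something with over 40 N, if the wrist force passes 120 N, or if a joint passes its speed limit or range.

ROBOT

A 7-joint arm with a two-finger parallel gripper is mounted at the origin on the work surface. World frame = base frame: x ahead of the robot, y to its left, z up, the work surface at z = 0. Lengths are in m, angles in rad, forces in N, time in s.
With the tool pointing down it reaches from about 0.4 to 0.875 m from the base axis. Payload 19.3 kg.
Tool frame: the origin (TCP) lies on the centre line of the jaws, within the pads' length; the fingertips stand 25 mm ahead of it and the grasp point (between the pads) lies 6 mm ahead of it (tips_ahead is the distance from the TCP to the fingertips, in m); z points along the fingers, y is the direction in which the jaws open and shut (so a half turn about z gives the same grasp; the last joint's range is limited). The gripper opens to 85 mm and grips with 20 to 120 N. Pads are 22 mm wide; open, the fingers measure 114 mm over their backs; the gripper's body (76 mm by 85 mm) begins 54 mm behind the grasp point. The pads swing forward as they close: fully open they stand 13 mm farther back than shut.
Start: joints at [1.103, 0.521, -0.036, 1.599, 0.021, 1.021, -0.113], TCP at [0.242, -0.576, 0.256] pointing down, gripper open.
Joint ranges: [-2.91, 2.91], [-0.3, 2.13], [-1.5, 1.42], [0.17, 2.43], [-1.26, 4.41], [0.16, 1.93], [-2.52, 2.52]. Speed limits (rad/s): [1.89, 1.89, 2.39, 2.39, 3.01, 3.01, 3.01].

INTERFACE

Orientations are given as [roll, pitch, yaw] about the fixed x, y, z axes, in that order (R = Rz(yaw) Ry(pitch) Rx(roll)).
In Python, from workcell import observe, grab_frame, job_done, outline_of, tips_ahead gives the robot as it stands. The module is installed in compiled form; this text tells all that it offers.
- The arm moves only by the tool move_arm, never from a script. Its argument "motion" is a list of rows, each a list of 2 entries, a list of its own where there are three numbers: the shift along the world's x, y, z in mm, then the turn, a rotation vector about the world's x, y, z in rad. A call has 1 to 12 rows; each row is the pose to reach, as a shift and turn from the pose commanded when the call began; what a row does not reach only later rows make up. A row lasts 1/8 s, in which the tool goes at most 62.5 mm and 10.7 degrees, less where a joint would pass 70% of its speed; a pose out of reach is approached as far as the arm can. A call with a gripper value outside its range is refused whole. "jaw" is the finger opening in mm, from 0 to 85.4, set as the call begins (left out, the last holds). The fingers move at their own pace and stop on an object; "grip_force" is the grip in N (left out, the last holds). Time passes only in rows, so rows that repeat a pose let the fingers close. It gives the time, the measured TCP pose, the force and the opening at its end, in the units of the state.
- observe(): the state, without advancing time (a new reading comes with each control period).
- grab_frame(name): name is "scene" or "top"; returns a dict with "frame" (420x560x3 uint8, red, green, blue), "fx", "fy", "cx", "cy" (pixels), "dist" ([k1, k2, p1, p2, k3] as OpenCV has them; the pictures are not rectified), "T" (4x4, takes a point from camera to world coordinates). Camera axes: x right, y down, z forward; pixel columns grow to the right and rows downward; lengths in m; the calibration is good to about 2 mm. A picture is of the moment at which its call begins. There is no depth.
- job_done(): hands the job in, once; it reports no verdict.
Trained networks look in the newest picture that a camera, given by its name, has taken for a name from the list of things; names that differ only in an ending like _2 or _b are one class to them, and where a whole thing is asked for, a point or a joint stands for the part that bears it (a point fixed in the world has none). Each returns a list of dicts, best first, with "score" (0 to 1); they miss things now and then, are a little off and sometimes report something else, mostly with a low value. They report only what shows in the picture. A call takes as long as a camera call. They do not tell look-alikes from the thing itself.
- outline_of(label, camera): "pixels" (420x560 bool, what is visible of it) and "pixel" ([column, row] in pixels, amid what is visible of it).
The state is a dict: "clock": time; "qpos": joint angles; "qd": joint speeds; "joint_efforts": joint torques, N m; "position": TCP position; "tool_rot": TCP orientation; "force": force on the tool from outside, world axes, zero at the start; "moment": the same for the moment, N m; "grip_width": finger opening in m.
Only numpy, scipy, OpenCV 4.12 (cv2) and the standard library are available. Lean on these libraries where they do the work, as an engineer would, in place of code of your own. Each camera call takes 0.05 s, during which the arm holds its last target.

## Working session

There is one attempt and no reset: what is moved stays moved. The work goes in short steps, Python scripts to look and compute and a tool call to move; the robot and the scene stay as the last step left them, time stands still between calls to the robot, and variables do not carry over. Pictures are saved under pics/ and viewed, and the job is handed in when it is done.

Besides the shell and the picture viewer there is one more tool, called in YAML: its name, and indented under it one key for each argument. move_arm: Moves the arm, as the interface text tells. Its arguments: {"type":"object","properties":{"motion":{"type":"array"},"jaw":{"type":"number"},"grip_force":{"type":"number"}},"required":["motion"]}

```bash
mkdir -p pics; cat > h.py <<'E'
import numpy as np,cv2
from workcell import *
def save(f,n): cv2.imwrite('pics/'+n,cv2.cvtColor(f,cv2.COLOR_RGB2BGR))
def K(g): return np.array([[g['fx'],0,g['cx']],[0,g['fy'],g['cy']],[0,0,1.]])
def ray(g,px):
    p=cv2.undistortPoints(np.array(px,float).reshape(-1,1,2),K(g),np.array(g['dist'],float)).reshape(-1,2)
    T=np.array(g['T']);d=np.c_[p,np.ones(len(p))]@T[:3,:3].T
    return T[:3,3],d
def onz(g,px,z):
    o,d=ray(g,px); return o+d*((z-o[2])/d[:,2])[:,None]
def proj(g,P):
    T=np.linalg.inv(np.array(g['T']));r,_=cv2.Rodrigues(T[:3,:3])
    return cv2.projectPoints(np.array(P,float).reshape(-1,3),r,T[:3,3],K(g),np.array(g['dist'],float))[0].reshape(-1,2)
def tri(g1,p1,g2,p2):
    o1,d1=ray(g1,[p1]);o2,d2=ray(g2,[p2]);d1=d1[0];d2=d2[0]
    s=np.linalg.lstsq(np.c_[d1,-d2],o2-o1,rcond=None)[0]
    a=o1+d1*s[0];b=o2+d2*s[1];return (a+b)/2,np.linalg.norm(a-b)
E
python3 - <<'E'
from h import *
s=observe();print({k:np.round(s[k],3) for k in s})
for c in('scene','top'):
    g=grab_frame(c);save(g['frame'],c+'0.png');print(c,np.round(g['T'],3).tolist(),g['fx'],g['dist'])
    for n in 'oblong_tray round_dish forceps long_carton cube_carton gallipot vial powder_bottle tape_roll wide_bottle'.split():
        print(n,[(round(o['score'],2),np.round(o['pixel']).tolist(),int(o['pixels'].sum())) for o in outline_of(n,c)])
E
```

```text
{'clock': np.float64(0.0), 'qpos': array([ 1.103,  0.522, -0.036,  1.6  ,  0.021,  1.021, -0.113]), 'qd': array([ 0.002, -0.001, -0.001,  0.001,  0.   ,  0.   , -0.   ]), 'joint_efforts': array([-2.0000e-03, -9.2710e+01,  1.9780e+00, -3.6993e+01,  1.8000e-02,
        8.0000e-03,  0.0000e+00]), 'position': array([ 0.242, -0.576,  0.256]), 'tool_rot': array([-3.14 ,  0.   ,  0.398]), 'force': array([-0.006, -0.164,  0.152]), 'moment': array([ 0.061, -0.007,  0.039]), 'grip_width': np.float64(0.085)}
scene [[-0.094, 0.601, -0.793, 1.167], [0.996, 0.061, -0.072, 0.087], [0.005, -0.797, -0.604, 0.592], [0.0, 0.0, 0.0, 1.0]] 464.000203980292 [0.02526964 0.         0.         0.         0.        ]
oblong_tray [(0.74, [371.0, 309.0], 11960)]
round_dish [(0.61, [147.0, 282.0], 6347)]
forceps [(0.51, [185.0, 222.0], 315)]
long_carton [(0.92, [275.0, 226.0], 1013)]
cube_carton [(0.93, [140.0, 180.0], 538), (0.87, [208.0, 177.0], 512), (0.69, [157.0, 158.0], 399)]
gallipot [(0.91, [408.0, 192.0], 611), (0.71, [418.0, 240.0], 798)]
vial [(0.86, [352.0, 219.0], 372)]
powder_bottle [(0.84, [243.0, 282.0], 1565)]
tape_roll [(0.64, [420.0, 236.0], 666)]
wide_bottle [(0.81, [120.0, 212.0], 952)]
top [[-0.018, -0.998, 0.061, 0.392], [-0.999, 0.021, 0.038, -0.015], [-0.04, -0.06, -0.997, 0.907], [0.0, 0.0, 0.0, 1.0]] 415.01764996765723 [-0.08475303  0.          0.          0.          0.        ]
oblong_tray [(0.91, [209.0, 130.0], 7588)]
round_dish [(0.78, [372.0, 133.0], 4600)]
forceps [(0.49, [371.0, 194.0], 68)]
long_carton [(0.9, [282.0, 212.0], 821)]
cube_carton [(0.93, [429.0, 265.0], 427), (0.73, [424.0, 305.0], 552), (0.65, [216.0, 216.0], 167), (0.64, [361.0, 279.0], 430)]
gallipot [(0.79, [159.0, 276.0], 569)]
vial [(0.72, [297.0, 122.0], 625), (0.59, [213.0, 218.0], 165)]
powder_bottle [(0.94, [297.0, 123.0], 640)]
tape_roll [(0.75, [162.0, 212.0], 467)]
wide_bottle [(0.56, [427.0, 201.0], 592)]
```

View pics/scene0.png

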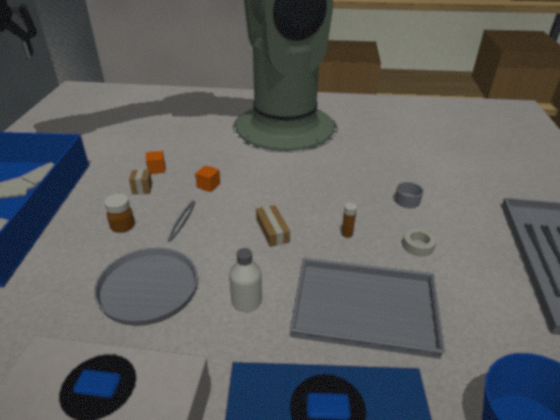

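View pics/top0.png

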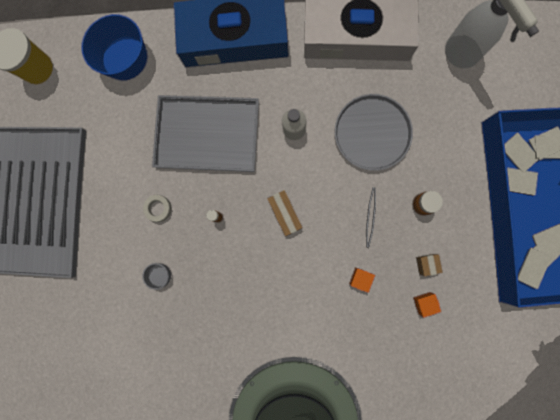

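The scene picture shows the robot at the top. The only tan, banded cube is at scene (140,181) / top (429,265). The cubes at scene (155,161) and (208,177) are plain orange look-alikes. The gallipot is at scene (408,194) / top (157,276), and the ring at scene (420,243) / top (158,208) is the tape. The slim vial is at scene (348,220) / top (214,216), and the wide bottle is at scene (119,212) / top (427,203). I'll confirm these in enlarged crops.

```bash
python3 - <<'E'
from h import *
a=cv2.imread('pics/scene0.png');b=cv2.imread('pics/top0.png')
r=lambda im,x,y,w,h,s:cv2.resize(im[y:y+h,x:x+w],None,fx=s,fy=s,interpolation=cv2.INTER_CUBIC)
cv2.imwrite('pics/c1.png',np.vstack([r(a,90,140,130,100,3),r(a,320,170,130,100,3)]))
cv2.imwrite('pics/c2.png',np.vstack([r(b,340,180,130,100,3),r(b,130,190,170,100,3)[:,:390]]))
cv2.imwrite('pics/c12.png',np.hstack([cv2.imread('pics/c1.png'),cv2.imread('pics/c2.png')]))
E
```

```text
(no output)
```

View pics/c12.png

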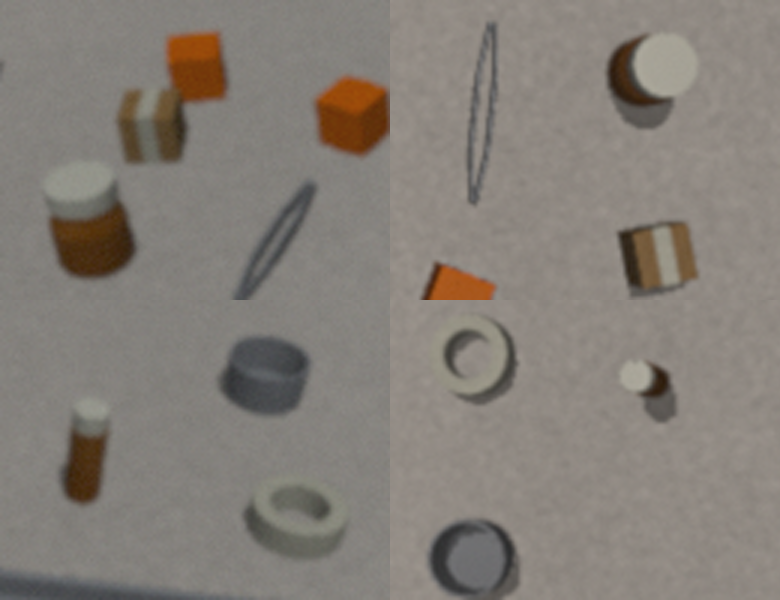

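Confirmed: the tan banded cube is the one to take, the open steel pot is the gallipot, and the slim capped vial is the vial. Next I fit poses in both views, leaving height free.

```bash
cat > fit.py <<'E'
from h import *
from scipy.optimize import minimize
def cyl(r0,r1,h,z0=0):
    t=np.linspace(0,2*np.pi,40,endpoint=False)
    return np.r_[np.c_[r0*np.cos(t),r0*np.sin(t),0*t+z0],np.c_[r1*np.cos(t),r1*np.sin(t),0*t+h]]
def box(a,b,h): return np.array([[x,y,z] for x in(-a/2,a/2) for y in(-b/2,b/2) for z in(0,h)])
M=dict(oblong_tray=box(.16,.224,.021),round_dish=cyl(.082,.086,.018),long_carton=box(.09,.042,.03),cube_carton=box(.04,.04,.04),
 gallipot=cyl(.027,.029,.032),vial=cyl(.012,.012,.07),powder_bottle=np.r_[cyl(.026,.026,.07),cyl(.012,.012,.11)],tape_roll=cyl(.03,.03,.022),wide_bottle=cyl(.025,.025,.065))
f=np.array([[s*.065,t*.003,z] for s in(-1,1) for t in (-1,1) for z in (0,.01)]+[[s*.028,t*.0075,z] for s in(-1,1) for t in (-1,1) for z in (0,.01)]);M['forceps']=f
def place(m,p):
    c,s=np.cos(p[3]),np.sin(p[3]);return m@np.array([[c,s,0],[-s,c,0],[0,0,1]])+p[:3]
S=8
def sil(g,P,bb):
    u=(proj(g,P)-bb[:2]+.5)*S
    im=np.zeros(((bb[3]-bb[1])*S,(bb[2]-bb[0])*S),np.uint8)
    cv2.fillConvexPoly(im,cv2.convexHull((u*16).round().astype(np.int32)),255,shift=4)
    return cv2.resize(im,None,fx=1/S,fy=1/S,interpolation=cv2.INTER_AREA)/255.
def fit(name,views,p0,free=(0,1,2,3)):
    """views: list of (g,mask)"""
    p0=np.array(p0,float);m=M[name];free=list(free)
    bbs=[]
    for g,k in views:
        ys,xs=np.nonzero(k);bbs.append((xs.min()-15,ys.min()-15,xs.max()+16,ys.max()+16))
    def cost(q):
        p=p0.copy();p[free]+=q*sc
        c=0
        for (g,k),bb in zip(views,bbs):
            x0,y0,x1,y1=bb
            kk=np.zeros((y1-y0,x1-x0));ax0,ay0=max(x0,0),max(y0,0)
            sub=k[ay0:y1,ax0:x1];kk[ay0-y0:ay0-y0+sub.shape[0],ax0-x0:ax0-x0+sub.shape[1]]=sub
            s=sil(g,place(m,p),bb);c+=np.abs(s-kk).sum()/kk.sum()
        return c
    sc=np.array([.01,.01,.01,.15])[free]
    n=len(free);best=None
    for rep in range(2):
        q0=np.zeros(n) if best is None else best.x
        sx=np.vstack([q0]+[q0+e for e in np.eye(n)])
        r=minimize(cost,q0,method='Nelder-Mead',options=dict(initial_simplex=sx,maxiter=400,xatol=.005,fatol=1e-4))
        best=r
    p=p0.copy();p[free]+=best.x*sc
    return p,best.fun
def near(name,cam,px,rad=25):
    L=[o for o in outline_of(name,cam) if np.hypot(*(np.array(o['pixel'])-px))<rad]
    return np.array(L[0]['pixels']) if L else None
E
cat > m1.py <<'E'
from fit import *
import pickle
px=dict(oblong_tray=((368,305),(208,134)),round_dish=((147,285),(373,133)),long_carton=((272,225),(284,213)),cube_carton=((140,181),(429,265)),gallipot=((408,194),(157,276)),vial=((348,220),(214,216)),powder_bottle=((245,280),(294,124)),tape_roll=((420,243),(158,208)),wide_bottle=((119,212),(427,203)),forceps=((181,220),(370,218)))
G={c:grab_frame(c) for c in('scene','top')}
R={}
for n,(a,b) in px.items():
    ms=[near(n,'scene',a),near(n,'top',b)]
    X,res=tri(G['scene'],a,G['top'],b)
    v=[(G[c],m) for c,m in zip(('scene','top'),ms) if m is not None]
    if not v: print(n,'no mask');continue
    o=[]
    for y in ((0,.5,1.,-.5) if n in('long_carton','cube_carton','forceps','oblong_tray') else (0,)):
        o.append(fit(n,v,[X[0],X[1],0,y],(0,1,2,3) if n in('long_carton','cube_carton','forceps','oblong_tray') else (0,1,2)))
    p,c=min(o,key=lambda t:t[1]);R[n]=p
    print(n,len(v),'tri',np.round(X,3),round(res,4),'fit',np.round(p,3),'cost',round(c,3))
pickle.dump(R,open('R0.pkl','wb'));pickle.dump(G,open('G0.pkl','wb'))
for c in G:
    im=cv2.resize(G[c]['frame'],None,fx=1.42,fy=1.42)
    for n,p in R.items():
        u=(proj(G[c],place(M[n],p))*1.42).astype(np.int32);cv2.polylines(im,[cv2.convexHull(u)],True,(0,255,0),1)
    save(im,c+'_fit.png')
E
python3 m1.py
```

```text
oblong_tray 2 tri [0.638 0.186 0.004] 0.0087 fit [ 0.64   0.186  0.001 -0.074] cost 0.041
round_dish 2 tri [ 0.63  -0.185  0.005] 0.0012 fit [ 0.63  -0.184 -0.002  0.   ] cost 0.062
long_carton 2 tri [0.457 0.014 0.014] 0.0021 fit [ 0.457  0.014 -0.001  0.431] cost 0.142
cube_carton 2 tri [ 0.339 -0.293  0.02 ] 0.0018 fit [ 0.341 -0.292 -0.001  0.169] cost 0.219
gallipot 2 tri [0.325 0.293 0.017] 0.0006 fit [ 0.326  0.294 -0.     0.   ] cost 0.191
vial 2 tri [0.452 0.161 0.035] 0.0029 fit [ 0.452  0.161 -0.001  0.   ] cost 0.319
powder_bottle 2 tri [ 0.642 -0.012  0.047] 0.0011 fit [ 0.643 -0.011 -0.002  0.   ] cost 0.224
tape_roll 1 tri [0.474 0.296 0.007] 0.0037 fit [ 0.478  0.311 -0.044  0.   ] cost 0.379
wide_bottle 2 tri [ 0.47  -0.289  0.033] 0.0013 fit [ 0.472 -0.288 -0.003  0.   ] cost 0.294
forceps 2 tri [ 0.443 -0.174  0.001] 0.0039 fit [ 0.446 -0.173 -0.001 -0.133] cost 0.905
```

```bash
python3 - <<'E'
import cv2,numpy as np
a=cv2.imread('pics/top_fit.png');b=cv2.imread('pics/scene_fit.png')
cv2.imwrite('pics/f.png',np.vstack([cv2.resize(a[120:460,170:690],None,fx=1.15,fy=1.15)[:340],cv2.resize(b[200:500,110:680],(598,300))[:260]]) if 0 else a[100:470])
cv2.imwrite('pics/f2.png',b[180:520])
E
```

```text
(no output)
```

View pics/f.png

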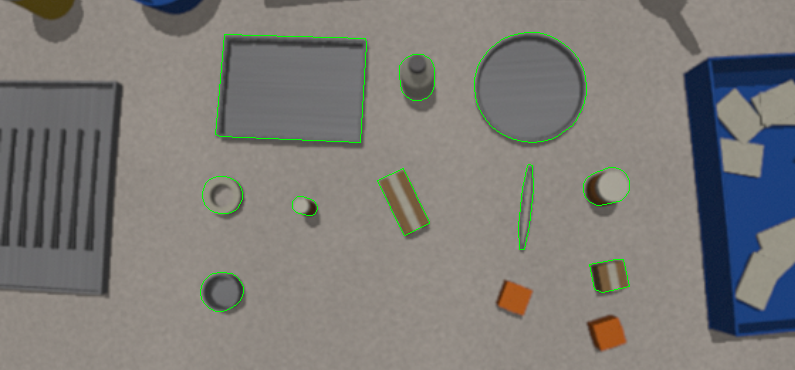

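View pics/f2.png

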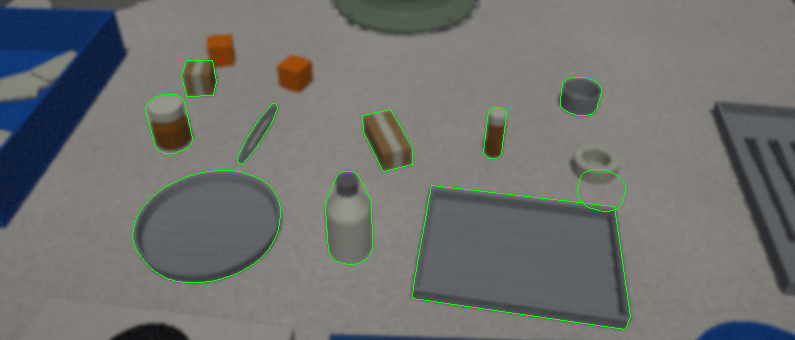

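The fits match in both views, and all the fitted heights are within 3 mm of the bench except the tape's: its fit used one mask and came out wrong, so I use its triangulated position, about (0.474, 0.296). Next I check `tips_ahead` and refine the forceps from their visible tips.

```bash
python3 - <<'E'
from h import *
import pickle
print(tips_ahead, type(tips_ahead))
try: print(tips_ahead())
except Exception as e: print(e)
G=pickle.load(open('G0.pkl','rb'))
print(onz(G['top'],[(424,305),(361,279)],.02))
print('forceps tips top',onz(G['top'],[(373.7,187.7),(368,247.5)],.006))
print('forceps tips scene',onz(G['scene'],[(90+314/3,140+184/3),(90+238/3,140+297/3)],.006))
from fit import *
R=pickle.load(open('R0.pkl','rb'))
t=R['oblong_tray'];c,s=np.cos(t[3]),np.sin(t[3])
for n,l in(('carton',(-.03,0)),('forceps',(.035,0))):
    print(n,t[:2]+[c*l[0]-s*l[1],s*l[0]+c*l[1]])
im=cv2.resize(G['scene']['frame'][185:255,150:220],None,fx=8,fy=8,interpolation=cv2.INTER_CUBIC);save(im,'forc.png')
E
```

```text
0.025 <class 'float'>
'float' object is not callable
[[ 0.25483014 -0.27844903  0.02      ]
 [ 0.31260806 -0.1461648   0.02      ]]
forceps tips top [[ 0.50822032 -0.18148     0.006     ]
 [ 0.37870924 -0.16509286  0.006     ]]
forceps tips scene [[ 0.38322056 -0.16154847  0.006     ]
 [ 0.50905777 -0.18099944  0.006     ]]
carton [0.60983688 0.18792249]
forceps [0.67466093 0.18314317]
```

View pics/forc.png

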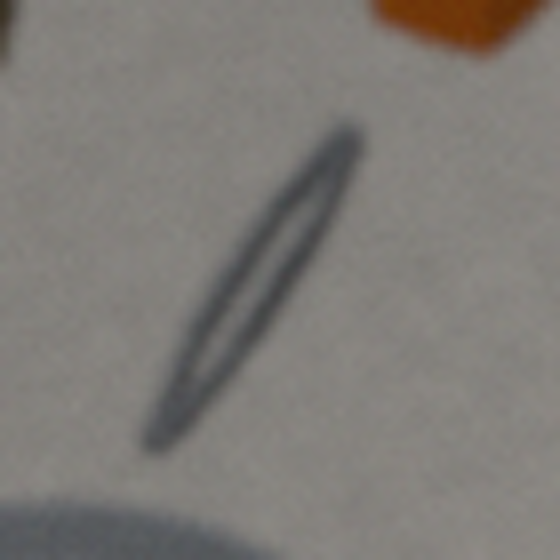

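Move to above the cube, with the jaw axis along the cube's x (yaw 1.74).

move_arm:
  motion:
    - [[40, 110, -20], [0, 0, 0.3]]
    - [[70, 200, -50], [0, 0, 0.6]]
    - [[99, 284, -106], [0, 0, 0.9]]
    - [[99, 284, -106], [0, 0, 1.1]]
    - [[99, 284, -106], [0, 0, 1.342]]
    - [[99, 284, -106], [0, 0, 1.342]]
    - [[99, 284, -106], [0, 0, 1.342]]
    - [[99, 284, -106], [0, 0, 1.342]]
    - [[99, 284, -106], [0, 0, 1.342]]
    - [[99, 284, -106], [0, 0, 1.342]]
  jaw: 60
  grip_force: 35

```text
clock: 3.45
position: [0.3411, -0.2924, 0.1504]
tool_rot: [3.142, 0.0, 1.737]
force: [-0.0, 0.4, 0.5]
grip_width: 0.06
```

move_arm:
  motion:
    - [[0, 0, -60], [0, 0, 0]]
    - [[0, 0, -100], [0, 0, 0]]
    - [[0, 0, -115], [0, 0, 0]]
    - [[0, 0, -115], [0, 0, 0]]
    - [[0, 0, -115], [0, 0, 0]]

```text
clock: 4.08
position: [0.3417, -0.2927, 0.0365]
tool_rot: [3.14, 0.001, 1.739]
force: [-0.9, -0.7, 0.4]
grip_width: 0.0596
```

move_arm:
  motion:
    - [[0, 0, 0], [0, 0, 0]]
    - [[0, 0, 0], [0, 0, 0]]
    - [[0, 0, 0], [0, 0, 0]]
    - [[0, 0, 0], [0, 0, 0]]
    - [[0, 0, 0], [0, 0, 0]]
  jaw: 25

```text
clock: 4.7
position: [0.3415, -0.2927, 0.0365]
tool_rot: [3.14, 0.002, 1.739]
force: [-1.4, 1.5, 15.2]
grip_width: 0.0394
```

move_arm:
  motion:
    - [[0, 0, 50], [0, 0, 0]]
    - [[0, 0, 110], [0, 0, 0]]
    - [[30, 10, 150], [0, 0, 0]]
    - [[85, 25, 150], [0, 0, 0]]
    - [[140, 38, 150], [0, 0, 0]]
    - [[195, 51, 150], [0, 0, 0]]
    - [[250, 63, 140], [0, 0, 0]]
    - [[294, 73, 90], [0, 0, 0]]
    - [[294, 73, 45], [0, 0, 0]]
    - [[294, 73, 45], [0, 0, 0]]
    - [[294, 73, 45], [0, 0, 0]]

```text
clock: 6.08
position: [0.6355, -0.2199, 0.0826]
tool_rot: [3.14, 0.001, 1.739]
force: [0.1, -0.1, 0.6]
grip_width: 0.0392
```

move_arm:
  motion:
    - [[0, 0, -20], [0, 0, 0]]
    - [[0, 0, -35], [0, 0, 0]]
    - [[0, 0, -41], [0, 0, 0]]
    - [[0, 0, -41], [0, 0, 0]]
    - [[0, 0, -41], [0, 0, 0]]

```text
clock: 6.7
position: [0.6349, -0.2194, 0.0395]
tool_rot: [-3.141, 0.0, 1.74]
force: [-2.6, -0.4, 4.8]
grip_width: 0.0397
```

```bash
python3 - <<'E'
from h import *
g=grab_frame('scene');save(cv2.resize(g['frame'][180:340,60:300],None,fx=3,fy=3),'p1.png');print(observe()['force'],observe()['position'],observe()['clock'])
E
```

```text
[-2.8340363  -0.47635839  5.77592615] [ 0.63487999 -0.21944857  0.03950716] 6.75
```

View pics/p1.png

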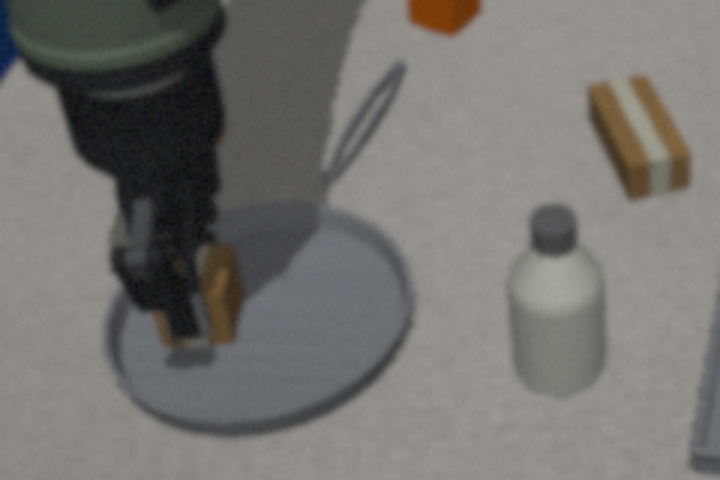

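The cube is in the dish, touching the floor (about 5 N). Release it and go to the pot.

move_arm:
  motion:
    - [[0, 0, 0], [0, 0, 0]]
    - [[0, 0, 0], [0, 0, 0]]
    - [[0, 0, 0], [0, 0, 0]]
    - [[0, 0, 30], [0, 0, 0]]
    - [[0, 0, 80], [0, 0, 0]]
    - [[0, 0, 140], [0, 0, 0]]
    - [[0, 0, 190], [0, 0, 0]]
  jaw: 56

```text
clock: 7.62
position: [0.6352, -0.2192, 0.2317]
tool_rot: [3.141, 0.0, 1.74]
force: [0.9, -0.4, -0.2]
grip_width: 0.0558
```

move_arm:
  motion:
    - [[-25, 42, 0], [0, 0, 0.05]]
    - [[-55, 92, 0], [0, 0, 0.1]]
    - [[-87, 145, 0], [0, 0, 0.1]]
    - [[-118, 197, 0], [0, 0, 0.1]]
    - [[-149, 249, 0], [0, 0, 0.1]]
    - [[-180, 301, 0], [0, 0, 0.1]]
    - [[-211, 352, 0], [0, 0, 0.1]]
    - [[-240, 405, 0], [0, 0, 0.1]]
    - [[-275, 460, -30], [0, 0, 0.1]]
    - [[-309, 513, -80], [0, 0, 0.1]]
    - [[-309, 513, -130], [0, 0, 0.1]]
    - [[-309, 513, -130], [0, 0, 0.1]]
  jaw: 78

```text
clock: 9.12
position: [0.3238, 0.2939, 0.0969]
tool_rot: [-3.137, 0.002, 1.843]
force: [0.0, 0.1, 0.5]
grip_width: 0.0782
```

```bash
python3 - <<'E'
from h import *
print(observe()['position'],observe()['tool_rot'],observe()['grip_width'])
g=grab_frame('scene');a=cv2.resize(g['frame'][150:330,60:240],None,fx=2.2,fy=2.2)
b=cv2.resize(g['frame'][120:300,320:500],None,fx=2.2,fy=2.2);save(np.hstack([a,b]),'p2.png')
E
```

```text
[0.32382805 0.29391589 0.09690071] [-3.13672795e+00  1.69707237e-03  1.84337251e+00] 0.07822418448403455
```

View pics/p2.png

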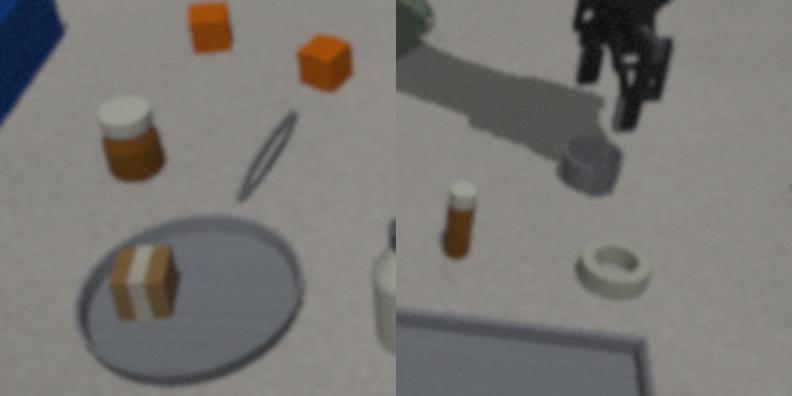

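The cube sits cleanly in the dish. Descend on the pot.

move_arm:
  motion:
    - [[0, 0, -30], [0, 0, 0]]
    - [[0, 0, -55], [0, 0, 0]]
    - [[0, 0, -67], [0, 0, 0]]
    - [[0, 0, -67], [0, 0, 0]]
    - [[0, 0, -67], [0, 0, 0]]

```text
clock: 9.8
position: [0.3268, 0.294, 0.0334]
tool_rot: [3.14, -0.001, 1.839]
force: [0.7, -0.1, -0.4]
grip_width: 0.0779
```

```bash
python3 - <<'E'
from h import *
print(observe()['position'],observe()['force'],observe()['grip_width'])
g=grab_frame('scene');g2=grab_frame('top');a=cv2.resize(g['frame'][150:260,360:470],None,fx=3.5,fy=3.5)
b=cv2.resize(g2['frame'][220:330,100:210],None,fx=3.5,fy=3.5);save(np.hstack([a,b]),'p3.png')
E
```

```text
[0.32680396 0.29400498 0.03340488] [ 0.70569699 -0.06662283 -0.3600652 ] 0.07786608095098188
```

View pics/p3.png

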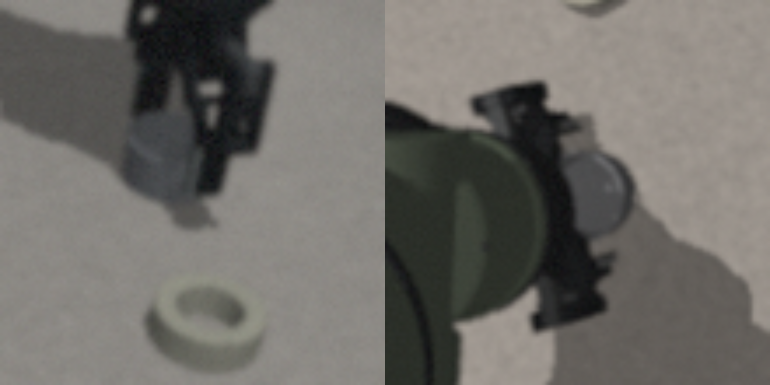

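```bash
python3 - <<'E'
from h import *
g=grab_frame('scene');g2=grab_frame('top');s=observe();p=s['position'];y=s['tool_rot'][2]
d=np.array([np.sin(y),-np.cos(y),0]);n=np.array([np.cos(y),np.sin(y),0])
im=[]
for c,bx in((g,(360,150)),(g2,(100,220))):
    a=cv2.resize(c['frame'][bx[1]:bx[1]+110,bx[0]:bx[0]+110],None,fx=3.5,fy=3.5)
    for P,col in [(p+sg*d*.039+k*n*.011+[0,0,-.012+h],(255,255,0)) for sg in(-1,1) for k in(-1,1) for h in (-.012,.03)]+[([.326,.294,.032],(255,0,0)),([.326,.294,.0],(255,0,0))]:
        u=((proj(c,P)[0]-bx+.5)*3.5).astype(int);cv2.circle(a,tuple(int(q) for q in u),3,col,-1)
    im.append(a)
save(np.hstack(im),'p4.png')
E
```

```text
(no output)
```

View pics/p4.png

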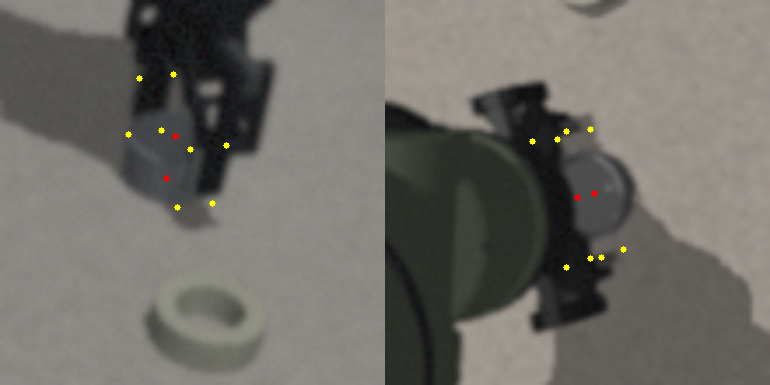

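The fingers straddle the pot and the pot hasn't moved. Close.

move_arm:
  motion:
    - [[0, 0, 0], [0, 0, 0]]
    - [[0, 0, 0], [0, 0, 0]]
    - [[0, 0, 0], [0, 0, 0]]
    - [[0, 0, 0], [0, 0, 0]]
    - [[0, 0, 0], [0, 0, 0]]
  jaw: 45

```text
clock: 10.62
position: [0.3262, 0.2939, 0.0328]
tool_rot: [3.141, 0.0, 1.84]
force: [-2.8, -2.6, 19.8]
grip_width: 0.0564
```

move_arm:
  motion:
    - [[0, 0, 15], [0, 0, 0]]
    - [[0, 0, 40], [0, 0, 0]]
    - [[0, 0, 70], [0, 0, 0]]
    - [[0, 0, 70], [0, 0, 0]]

```text
clock: 11.12
position: [0.3269, 0.2942, 0.1042]
tool_rot: [3.139, -0.001, 1.839]
force: [-0.1, 0.2, -1.3]
grip_width: 0.0563
```

```bash
python3 - <<'E'
from h import *
print(observe()['position'],observe()['force'],observe()['grip_width'])
g=grab_frame('scene');g2=grab_frame('top');a=cv2.resize(g['frame'][120:230,360:470],None,fx=3.5,fy=3.5)
b=cv2.resize(g2['frame'][220:330,100:210],None,fx=3.5,fy=3.5);save(np.hstack([a,b]),'p5.png')
E
```

```text
[0.32687855 0.29424428 0.10422044] [-0.05498327  0.24719107 -1.33730774] 0.056321811495115164
```

View pics/p5.png

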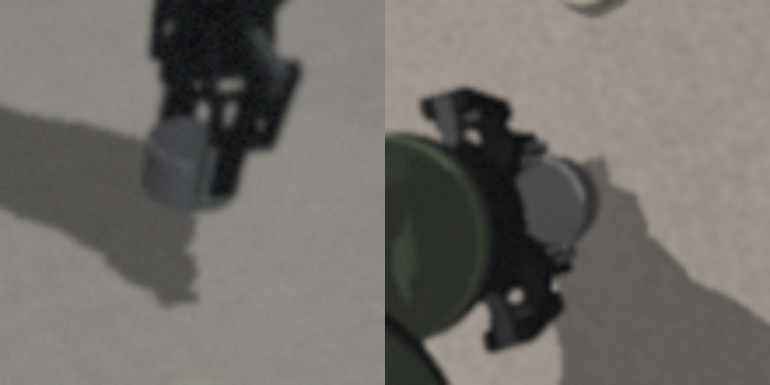

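Pot held upright. Carry it to the dish.

move_arm:
  motion:
    - [[15, -20, 50], [0, 0, 0]]
    - [[40, -60, 100], [0, 0, 0]]
    - [[70, -105, 120], [0, 0, -0.05]]
    - [[100, -150, 120], [0, 0, -0.1]]
    - [[130, -195, 120], [0, 0, -0.1]]
    - [[160, -240, 120], [0, 0, -0.1]]
    - [[190, -285, 120], [0, 0, -0.1]]
    - [[220, -330, 120], [0, 0, -0.1]]
    - [[250, -375, 120], [0, 0, -0.1]]
    - [[278, -415, 110], [0, 0, -0.1]]
    - [[298, -446, 70], [0, 0, -0.1]]
    - [[298, -446, 40], [0, 0, -0.1]]

```text
clock: 12.72
position: [0.6239, -0.1549, 0.1389]
tool_rot: [-3.139, 0.0, 1.737]
force: [-0.7, 0.4, -0.1]
grip_width: 0.0563
```

move_arm:
  motion:
    - [[0, 0, -40], [0, 0, 0]]
    - [[0, 0, -75], [0, 0, 0]]
    - [[0, 0, -90], [0, 0, 0]]
    - [[0, 0, -90], [0, 0, 0]]
    - [[0, 0, -90], [0, 0, 0]]

```text
clock: 13.35
position: [0.6248, -0.1522, 0.0535]
tool_rot: [3.14, 0.001, 1.74]
force: [0.4, -0.0, -1.3]
grip_width: 0.0565
```

```bash
python3 - <<'E'
from h import *
print(observe()['position'],observe()['force'],observe()['grip_width'])
g=grab_frame('scene');a=cv2.resize(g['frame'][180:340,60:300],None,fx=3,fy=3)
save(a,'p6.png')
E
```

```text
[ 0.62477105 -0.15222121  0.05346792] [ 0.37769333 -0.04694821 -1.32319673] 0.05652159208977968
```

View pics/p6.png

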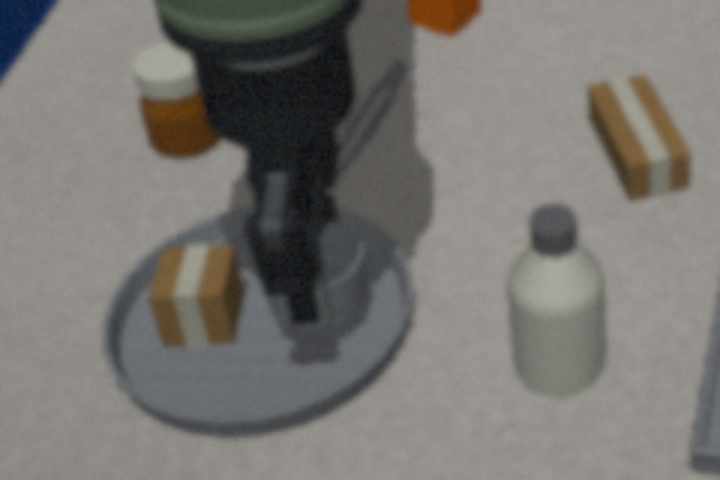

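move_arm:
  motion:
    - [[0, 0, -8], [0, 0, 0]]
    - [[0, 0, -15], [0, 0, 0]]
    - [[0, 0, -16], [0, 0, 0]]
    - [[0, 0, -16], [0, 0, 0]]

```text
clock: 13.9
position: [0.6241, -0.1524, 0.0368]
tool_rot: [-3.141, 0.001, 1.739]
force: [-4.7, 0.4, 15.6]
grip_width: 0.0566
```

move_arm:
  motion:
    - [[0, 0, 0], [0, 0, 0]]
    - [[0, 0, 0], [0, 0, 0]]
    - [[0, 0, 0], [0, 0, 0]]
    - [[0, 0, 0], [0, 0, 0]]
    - [[0, 0, 20], [0, 0, 0]]
    - [[0, 0, 60], [0, 0, 0]]
    - [[0, 0, 120], [0, 0, 0]]
    - [[0, 0, 170], [0, 0, 0]]
  jaw: 72

```text
clock: 14.9
position: [0.6242, -0.152, 0.21]
tool_rot: [3.14, 0.001, 1.74]
force: [0.9, -0.2, 0.2]
grip_width: 0.0719
```

move_arm:
  motion:
    - [[-25, 45, 10], [0, 0, 0]]
    - [[-50, 91, 10], [0, 0, 0]]
    - [[-77, 141, 10], [0, 0, 0]]
    - [[-104, 190, 0], [0, 0, 0]]
    - [[-131, 238, -10], [0, 0, 0]]
    - [[-158, 287, -40], [0, 0, 0]]
    - [[-172, 313, -70], [0, 0, 0]]
    - [[-172, 313, -70], [0, 0, 0]]
    - [[-172, 313, -70], [0, 0, 0]]
  jaw: 48

```text
clock: 16.02
position: [0.4528, 0.1605, 0.1373]
tool_rot: [3.14, 0.0, 1.74]
force: [-0.1, -0.0, 0.6]
grip_width: 0.0482
```

```bash
cat > m2.py <<'E'
from fit import *
import sys
G={c:grab_frame(c) for c in('scene','top')}
print(observe()['position'],observe()['clock'])
D=dict(gallipot=((165,280),(360,131)),cube_carton=((125,287),(388,130)))
for n,(a,b) in D.items():
    ms=[near(n,'scene',a,40),near(n,'top',b,25)]
    v=[(G[c],m) for c,m in zip(('scene','top'),ms) if m is not None]
    X=onz(G['top'],[b],.02)[0]
    p,c=fit(n,v,[X[0],X[1],.004,.17],(0,1,2));print(n,len(v),np.round(p,4),round(c,3))
a=cv2.resize(G['scene']['frame'][170:350,60:240],None,fx=2.2,fy=2.2);b=cv2.resize(G['scene']['frame'][120:300,270:450],None,fx=2.2,fy=2.2);save(np.hstack([a,b]),sys.argv[1])
E
python3 m2.py p7.png
```

```text
[0.45306903 0.16000359 0.13734055] 16.125
gallipot 2 [ 0.624  -0.1527  0.0029  0.17  ] 0.102
cube_carton 2 [ 0.6346 -0.2175  0.0033  0.17  ] 0.148
```

View pics/p7.png

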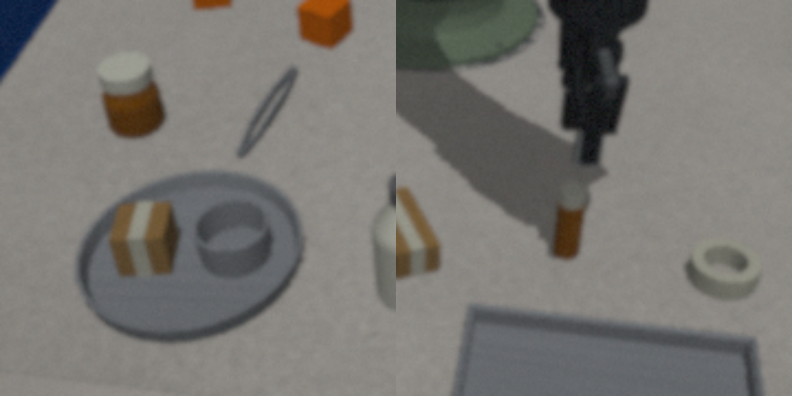

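Pot (0.624, -0.153) and cube both sit on the dish floor. Now descend on the vial.

move_arm:
  motion:
    - [[0, 0, -30], [0, 0, 0]]
    - [[0, 0, -60], [0, 0, 0]]
    - [[0, 0, -76], [0, 0, 0]]
    - [[0, 0, -76], [0, 0, 0]]
    - [[0, 0, -76], [0, 0, 0]]

```text
clock: 16.95
position: [0.4525, 0.161, 0.0611]
tool_rot: [3.141, -0.0, 1.74]
force: [0.3, 0.5, -0.1]
grip_width: 0.048
```

```bash
python3 - <<'E'
from h import *
print(observe()['position'],observe()['force'],observe()['grip_width'])
g=grab_frame('scene');g2=grab_frame('top');a=cv2.resize(g['frame'][160:270,290:400],None,fx=3.5,fy=3.5)
b=cv2.resize(g2['frame'][160:270,150:260],None,fx=3.5,fy=3.5);save(np.hstack([a,b]),'p8.png')
E
```

```text
[0.4525276  0.16097595 0.06110278] [ 0.25889819  0.54923901 -0.12640279] 0.04799064792594079
```

View pics/p8.png

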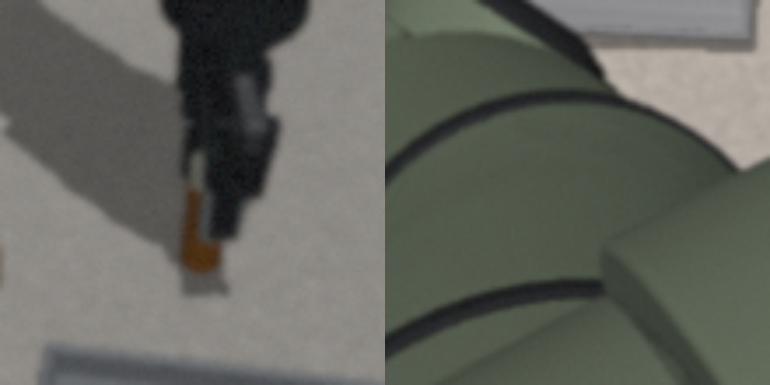

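move_arm:
  motion:
    - [[0, 0, 0], [0, 0, 0]]
    - [[0, 0, 0], [0, 0, 0]]
    - [[0, 0, 0], [0, 0, 0]]
    - [[0, 0, 0], [0, 0, 0]]
    - [[0, 0, 0], [0, 0, 0]]
  jaw: 12

```text
clock: 17.68
position: [0.4523, 0.1608, 0.0608]
tool_rot: [3.141, 0.0, 1.74]
force: [-2.1, -0.6, 9.3]
grip_width: 0.0225
```

move_arm:
  motion:
    - [[0, 0, 20], [0, 0, 0]]
    - [[0, 0, 60], [0, 0, 0]]
    - [[0, 0, 110], [0, 0, 0]]
    - [[0, 0, 130], [0, 0, 0]]
    - [[0, 0, 130], [0, 0, 0]]

```text
clock: 18.3
position: [0.4527, 0.1608, 0.1916]
tool_rot: [3.139, -0.0, 1.739]
force: [-0.6, -0.2, -1.7]
grip_width: 0.0225
```

```bash
python3 - <<'E'
from h import *
print(observe()['position'],observe()['force'],observe()['grip_width'])
g=grab_frame('scene');a=cv2.resize(g['frame'][100:210,290:400],None,fx=3.5,fy=3.5)
save(a,'p9.png')
E
```

```text
[0.4527339  0.16081898 0.1916047 ] [-0.58429571 -0.1901641  -1.66033243] 0.02251196956679102
```

View pics/p9.png

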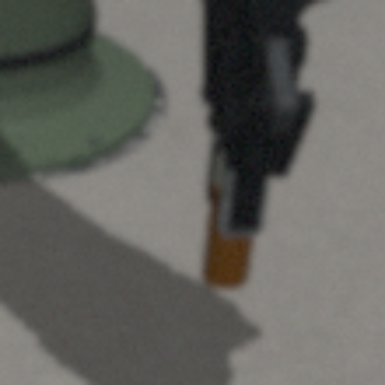

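move_arm:
  motion:
    - [[20, -35, 15], [0, 0, 0]]
    - [[45, -82, 20], [0, 0, 0]]
    - [[70, -128, 20], [0, 0, 0]]
    - [[95, -174, 20], [0, 0, 0]]
    - [[120, -220, 20], [0, 0, 0]]
    - [[145, -265, 10], [0, 0, 0]]
    - [[165, -302, -10], [0, 0, 0]]
    - [[172, -314, -40], [0, 0, 0]]
    - [[172, -314, -60], [0, 0, 0]]
    - [[172, -314, -70], [0, 0, 0]]
    - [[172, -314, -70], [0, 0, 0]]

```text
clock: 19.73
position: [0.6238, -0.1521, 0.12]
tool_rot: [-3.141, -0.0, 1.741]
force: [0.0, 0.1, -0.8]
grip_width: 0.0227
```

```bash
python3 - <<'E'
from h import *
print(observe()['position'],observe()['force'],observe()['grip_width'])
g=grab_frame('scene');g2=grab_frame('top');a=cv2.resize(g['frame'][180:330,90:220],None,fx=3,fy=3)
b=cv2.resize(g2['frame'][60:210,300:430],None,fx=3,fy=3);save(np.hstack([a,b]),'p10.png')
E
```

```text
[ 0.62381854 -0.15211254  0.12000457] [ 0.02576544  0.08902012 -0.76604228] 0.02272672530625802
```

View pics/p10.png

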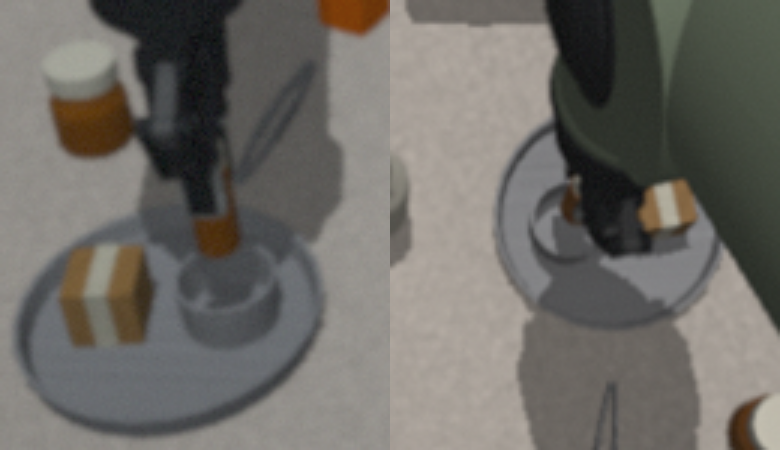

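```bash
python3 - <<'E'
from h import *
import pickle
g=pickle.load(open('G0.pkl','rb'))['scene'];print((proj(g,[[.624,-.1527,.059],[.624,-.1527,.036],[.624,-.1527,.004]])-[90,180])*3)
E
```

```text
[[217.13374798 242.89556015]
 [223.00253757 272.80521999]
 [230.8189538  312.71217983]]
```

The vial bottom is where it should be, over the pot centre. Lower it.

move_arm:
  motion:
    - [[0, 0, -20], [0, 0, 0]]
    - [[0, 0, -38], [0, 0, 0]]
    - [[0, 0, -46], [0, 0, 0]]
    - [[0, 0, -50], [0, 0, 0]]
    - [[0, 0, -51], [0, 0, 0]]
    - [[0, 0, -51], [0, 0, 0]]

```text
clock: 20.58
position: [0.6243, -0.1532, 0.0696]
tool_rot: [3.141, 0.0, 1.74]
force: [0.9, 0.6, -0.5]
grip_width: 0.0228
```

move_arm:
  motion:
    - [[0, 0, -1], [0, 0, 0]]
    - [[0, 0, -1], [0, 0, 0]]

```text
clock: 20.82
position: [0.6244, -0.1533, 0.0689]
tool_rot: [3.141, 0.0, 1.74]
force: [-1.0, -0.2, 5.8]
grip_width: 0.0229
```

move_arm:
  motion:
    - [[0, 0, 0], [0, 0, 0]]
    - [[0, 0, 0], [0, 0, 0]]
    - [[0, 0, 0], [0, 0, 0]]
    - [[0, 0, 0], [0, 0, 0]]
    - [[0, 0, 20], [0, 0, 0]]
    - [[0, 0, 60], [0, 0, 0]]
    - [[0, 0, 110], [0, 0, 0]]
    - [[0, 0, 150], [0, 0, 0]]
  jaw: 46

```text
clock: 21.82
position: [0.6243, -0.1531, 0.2219]
tool_rot: [3.14, 0.001, 1.74]
force: [0.1, -0.2, -0.1]
grip_width: 0.0455
```

move_arm:
  motion:
    - [[-15, -2, 0], [0, 0, -0.18]]
    - [[-40, -4, 0], [0, 0, -0.36]]
    - [[-80, -8, 0], [0, 0, -0.54]]
    - [[-120, -14, 0], [0, 0, -0.72]]
    - [[-160, -18, 0], [0, 0, -0.9]]
    - [[-179, -20, -20], [0, 0, -1.08]]
    - [[-179, -20, -50], [0, 0, -1.26]]
    - [[-179, -20, -80], [0, 0, -1.44]]
    - [[-179, -20, -110], [0, 0, -1.62]]
    - [[-179, -20, -130], [0, 0, -1.8]]
    - [[-179, -20, -130], [0, 0, -1.873]]
    - [[-179, -20, -130], [0, 0, -1.873]]
  jaw: 36

```text
clock: 23.32
position: [0.4457, -0.1729, 0.0891]
tool_rot: [-3.141, -0.001, -0.132]
force: [0.1, -0.9, -0.4]
grip_width: 0.0359
```

```bash
python3 - <<'E'
from h import *
print(observe()['position'],observe()['tool_rot'],observe()['force'],observe()['grip_width'])
g=grab_frame('scene');g2=grab_frame('top');a=cv2.resize(g['frame'][150:330,90:240],None,fx=2.6,fy=2.6)
b=cv2.resize(g2['frame'][80:260,300:450],None,fx=2.6,fy=2.6);save(np.hstack([a,b]),'p11.png')
E
```

```text
[ 0.44565144 -0.17293047  0.08907073] [-3.14135849e+00 -9.82269547e-04 -1.32195052e-01] [ 0.14259207 -0.86517986 -0.39382735] 0.035874500032516375
```

View pics/p11.png

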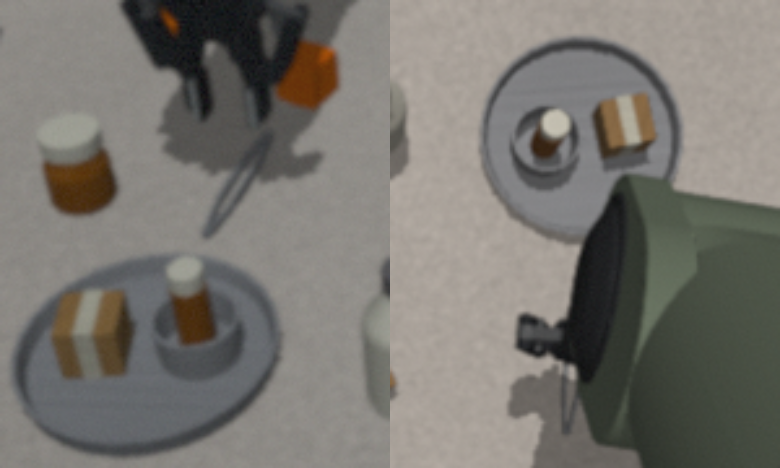

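The vial stands in the pot. The fingers straddle the forceps, so descend.

move_arm:
  motion:
    - [[0, 0, -25], [0, 0, 0]]
    - [[0, 0, -50], [0, 0, 0]]
    - [[0, 0, -60], [0, 0, 0]]
    - [[0, 0, -60], [0, 0, 0]]
    - [[0, 0, -60], [0, 0, 0]]

```text
clock: 24.05
position: [0.4455, -0.1734, 0.0291]
tool_rot: [3.142, -0.001, -0.133]
force: [0.2, 0.2, 0.7]
grip_width: 0.0362
```

move_arm:
  motion:
    - [[0, 0, 0], [0, 0, 0]]
    - [[0, 0, 0], [0, 0, 0]]
    - [[0, 0, 0], [0, 0, 0]]
    - [[0, 0, 0], [0, 0, 0]]
    - [[0, 0, 0], [0, 0, 0]]
  jaw: 5

```text
clock: 24.68
position: [0.4455, -0.1733, 0.029]
tool_rot: [3.141, -0.001, -0.133]
force: [-2.1, 0.3, 11.6]
grip_width: 0.0136
```

move_arm:
  motion:
    - [[0, 0, 30], [0, 0, 0]]
    - [[0, 0, 90], [0, 0, 0]]
    - [[0, 0, 150], [0, 0, 0.1]]
    - [[0, 20, 195], [0, 0, 0.28]]
    - [[0, 70, 195], [0, 0, 0.46]]
    - [[10, 120, 195], [0, 0, 0.64]]
    - [[40, 170, 195], [0, 0, 0.82]]
    - [[70, 215, 195], [0, 0, 1.0]]
    - [[105, 260, 195], [0, 0, 1.18]]
    - [[145, 300, 195], [0, 0, 1.36]]
    - [[190, 335, 190], [0, 0, 1.54]]
    - [[229, 356, 160], [0, 0, 1.63]]

```text
clock: 26.18
position: [0.6761, 0.185, 0.1897]
tool_rot: [3.138, -0.002, 1.502]
force: [0.7, -0.2, 0.3]
grip_width: 0.0134
```

move_arm:
  motion:
    - [[0, 0, -50], [0, 0, 0]]
    - [[0, 0, -90], [0, 0, 0]]
    - [[0, 0, -110], [0, 0, 0]]
    - [[0, 0, -110], [0, 0, 0]]
    - [[0, 0, -110], [0, 0, 0]]

```text
clock: 26.8
position: [0.675, 0.1831, 0.0802]
tool_rot: [3.139, -0.001, 1.497]
force: [-0.4, -0.0, 0.2]
grip_width: 0.0136
```

```bash
python3 - <<'E'
from h import *
print(observe()['position'],observe()['tool_rot'],observe()['force'],observe()['grip_width'])
g=grab_frame('scene');g2=grab_frame('top');a=cv2.resize(g['frame'][180:360,270:450],None,fx=2.2,fy=2.2)
b=cv2.resize(g2['frame'][50:230,120:300],None,fx=2.2,fy=2.2);save(np.hstack([a,b]),'p12.png')
E
```

```text
[0.67495585 0.18305028 0.08018936] [ 3.13949234e+00 -8.08384913e-04  1.49653471e+00] [-0.41621253 -0.00334183  0.15939616] 0.013591126587806836
```

View pics/p12.png

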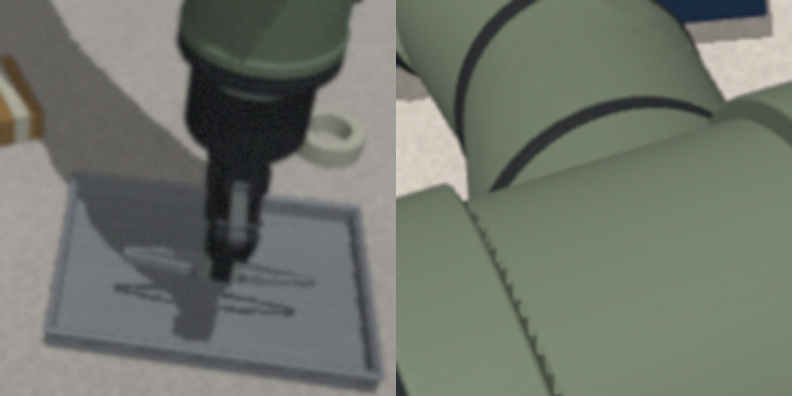

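The forceps are held lengthwise over the tray. Lower them.

move_arm:
  motion:
    - [[0, 0, -20], [0, 0, 0]]
    - [[0, 0, -38], [0, 0, 0]]
    - [[0, 0, -44], [0, 0, 0]]
    - [[0, 0, -46], [0, 0, 0]]
    - [[0, 0, -46], [0, 0, 0]]

```text
clock: 27.52
position: [0.6731, 0.1825, 0.0329]
tool_rot: [-3.139, 0.002, 1.497]
force: [-13.8, -5.6, 24.0]
grip_width: 0.0136
```

move_arm:
  motion:
    - [[0, 0, 1], [0, 0, 0]]
    - [[0, 0, 1], [0, 0, 0]]

```text
clock: 27.78
position: [0.6741, 0.1829, 0.0331]
tool_rot: [-3.142, -0.0, 1.497]
force: [-0.8, -1.0, 3.6]
grip_width: 0.0136
```

move_arm:
  motion:
    - [[0, 0, 0], [0, 0, 0]]
    - [[0, 0, 0], [0, 0, 0]]
    - [[0, 0, 0], [0, 0, 0]]
    - [[0, 0, 20], [0, 0, 0]]
    - [[0, 0, 70], [0, 0, 0]]
    - [[0, 0, 130], [0, 0, 0]]
    - [[0, 0, 170], [0, 0, 0]]
  jaw: 34

```text
clock: 28.65
position: [0.6746, 0.1831, 0.2079]
tool_rot: [3.138, -0.001, 1.497]
force: [0.3, 0.6, 0.5]
grip_width: 0.034
```

move_arm:
  motion:
    - [[-25, -18, 0], [0, 0, -0.1]]
    - [[-60, -45, 0], [0, 0, -0.28]]
    - [[-100, -76, 0], [0, 0, -0.46]]
    - [[-140, -108, 0], [0, 0, -0.64]]
    - [[-180, -140, 0], [0, 0, -0.82]]
    - [[-217, -169, -30], [0, 0, -1.0]]
    - [[-217, -169, -80], [0, 0, -1.066]]
    - [[-217, -169, -118], [0, 0, -1.066]]
    - [[-217, -169, -118], [0, 0, -1.066]]
    - [[-217, -169, -118], [0, 0, -1.066]]
  jaw: 60

```text
clock: 29.9
position: [0.4578, 0.014, 0.0869]
tool_rot: [3.141, -0.002, 0.431]
force: [-0.2, -0.1, -0.5]
grip_width: 0.0601
```

```bash
python3 - <<'E'
from h import *
print(observe()['position'],observe()['tool_rot'],observe()['force'],observe()['grip_width'])
g=grab_frame('scene');g2=grab_frame('top');a=cv2.resize(g['frame'][160:360,220:450],None,fx=1.7,fy=1.7)
b=cv2.resize(g2['frame'][60:260,140:370],None,fx=1.7,fy=1.7);save(np.hstack([a,b]),'p13.png')
E
```

```text
[0.45784718 0.01404378 0.08690412] [ 3.14112165e+00 -1.50510718e-03  4.31054879e-01] [-0.23886655 -0.14195548 -0.51557234] 0.06009248032131089
```

View pics/p13.png

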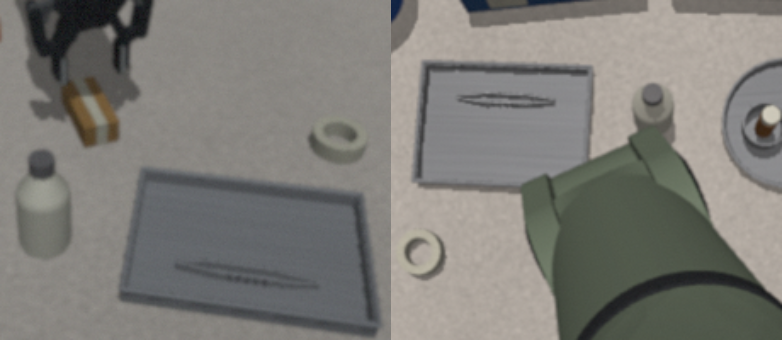

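Forceps are flat in the tray. Grasp the carton.

move_arm:
  motion:
    - [[0, 0, -25], [0, 0, 0]]
    - [[0, 0, -45], [0, 0, 0]]
    - [[0, 0, -54], [0, 0, 0]]
    - [[0, 0, -54], [0, 0, 0]]
    - [[0, 0, -54], [0, 0, 0]]

```text
clock: 30.62
position: [0.4575, 0.0138, 0.0321]
tool_rot: [3.141, -0.001, 0.431]
force: [0.9, -0.0, -0.7]
grip_width: 0.0597
```

move_arm:
  motion:
    - [[0, 0, 0], [0, 0, 0]]
    - [[0, 0, 0], [0, 0, 0]]
    - [[0, 0, 0], [0, 0, 0]]
    - [[0, 0, 0], [0, 0, 0]]
    - [[0, 0, 0], [0, 0, 0]]
  jaw: 28

```text
clock: 31.25
position: [0.4575, 0.0138, 0.032]
tool_rot: [3.141, -0.001, 0.431]
force: [-1.8, -0.2, 10.8]
grip_width: 0.041
```

move_arm:
  motion:
    - [[0, 0, 30], [0, 0, 0]]
    - [[0, 0, 80], [0, 0, 0]]
    - [[0, 0, 135], [0, 0, 0.1]]
    - [[0, 20, 160], [0, 0, 0.28]]
    - [[10, 60, 160], [0, 0, 0.46]]
    - [[40, 100, 160], [0, 0, 0.64]]
    - [[75, 130, 160], [0, 0, 0.82]]
    - [[110, 155, 160], [0, 0, 1.0]]
    - [[152, 174, 130], [0, 0, 1.066]]
    - [[152, 174, 80], [0, 0, 1.066]]
    - [[152, 174, 50], [0, 0, 1.066]]
    - [[152, 174, 50], [0, 0, 1.066]]

```text
clock: 32.75
position: [0.6079, 0.1874, 0.0797]
tool_rot: [-3.138, 0.001, 1.497]
force: [-0.5, -0.2, -0.1]
grip_width: 0.0413
```

```bash
python3 - <<'E'
from h import *
print(observe()['position'],observe()['tool_rot'],observe()['force'],observe()['grip_width'])
g=grab_frame('scene');a=cv2.resize(g['frame'][160:360,220:450],None,fx=2.5,fy=2.5)
save(a,'p14.png')
E
```

```text
[0.60790838 0.18735339 0.07965607] [-3.13824200e+00  1.45180980e-03  1.49697159e+00] [-0.45123296 -0.24829687 -0.05933111] 0.04125266602349533
```

View pics/p14.png

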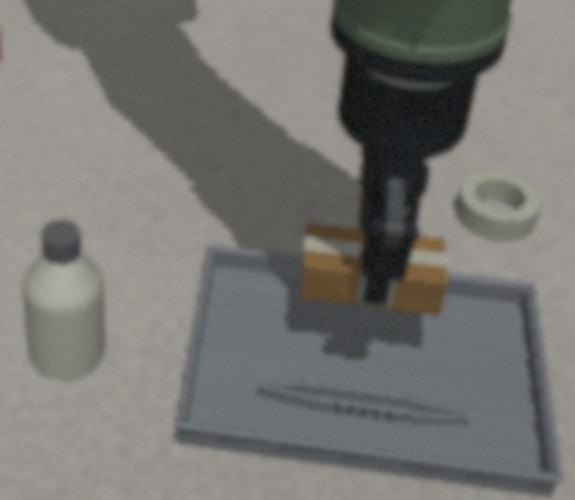

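move_arm:
  motion:
    - [[0, 0, -20], [0, 0, 0]]
    - [[0, 0, -36], [0, 0, 0]]
    - [[0, 0, -43], [0, 0, 0]]
    - [[0, 0, -45], [0, 0, 0]]
    - [[0, 0, -45], [0, 0, 0]]

```text
clock: 33.42
position: [0.6092, 0.1879, 0.0366]
tool_rot: [3.141, -0.0, 1.497]
force: [-0.2, 0.2, 0.0]
grip_width: 0.0413
```

move_arm:
  motion:
    - [[0, 0, -1], [0, 0, 0]]
    - [[0, 0, -1], [0, 0, 0]]

```text
clock: 33.67
position: [0.6094, 0.1879, 0.0361]
tool_rot: [3.141, -0.0, 1.497]
force: [-3.8, -0.3, 8.3]
grip_width: 0.0416
```

move_arm:
  motion:
    - [[0, 0, 0], [0, 0, 0]]
    - [[0, 0, 0], [0, 0, 0]]
    - [[0, 0, 0], [0, 0, 0]]
    - [[0, 0, 20], [0, 0, 0]]
    - [[0, 0, 70], [0, 0, 0]]
    - [[0, 0, 130], [0, 0, 0]]
    - [[-40, 0, 180], [0, 0, 0]]
    - [[-90, 0, 200], [0, 0, 0]]
    - [[-150, 0, 200], [0, 0, 0]]
    - [[-200, 0, 200], [0, 0, 0]]
    - [[-200, 0, 200], [0, 0, 0]]
  jaw: 54

```text
clock: 35.05
position: [0.4067, 0.1877, 0.2368]
tool_rot: [3.14, 0.001, 1.499]
force: [1.4, 0.8, 1.0]
grip_width: 0.0539
```

```bash
cat > m3.py <<'E'
from fit import *
import pickle
R0=pickle.load(open('R0.pkl','rb'))
G={c:grab_frame(c) for c in('scene','top')};print(observe()['position'],observe()['clock'])
E0=dict(gallipot=[.624,-.1527,.004,0],cube_carton=[.635,-.2185,.004,.17],vial=[.624,-.1527,.008,0],long_carton=[.61,.188,.004,1.497],forceps=[.6745,.183,.004,1.497],powder_bottle=R0['powder_bottle'],tape_roll=[.474,.296,0,0],wide_bottle=R0['wide_bottle'])
P={}
for n,p0 in E0.items():
    v=[]
    for c in G:
        u=proj(G[c],[p0[:3]+np.array([0,0,M[n][:,2].max()/2])])[0];m=near(n,c,u,18)
        if m is not None: v.append((G[c],m))
    if not v: print(n,'none');continue
    p,c=fit(n,v,p0,(0,1,2,3) if n in('cube_carton','long_carton','forceps') else (0,1,2));P[n]=p
    print(n,len(v),np.round(p,4),round(c,3))
t=R0['oblong_tray'];c,s=np.cos(t[3]),np.sin(t[3]);d=R0['round_dish']
for n in('forceps','long_carton'):
    if n in P:
        q=P[n][:2]-t[:2];print(n,'in tray',np.round([c*q[0]+s*q[1],-s*q[0]+c*q[1]],4),'ang',round(P[n][3]-t[3]-np.pi/2,3))
for n in('gallipot','cube_carton'):
    if n in P: print(n,'dish dist',np.hypot(*(P[n]-d)[:2]))
if 'vial' in P: print('vial-pot',np.hypot(*(P['vial']-P['gallipot'])[:2]))
save(np.vstack([G['scene']['frame'][150:370,40:460],G['top']['frame'][70:300,100:520]]),'p15.png')
E
python3 m3.py
```

```text
[0.40952079 0.1878996  0.23650183] 35.15
gallipot 2 [ 0.624  -0.1523  0.0018  0.    ] 1.068
cube_carton 2 [ 0.635  -0.218   0.0042  0.1916] 0.177
vial 2 [ 0.6248 -0.1539  0.0083  0.    ] 0.453
long_carton 2 [0.6088 0.1871 0.0033 1.4892] 0.132
forceps 2 [0.6741 0.182  0.0035 1.4726] 3.405
powder_bottle 1 [ 0.6139 -0.0172 -0.0329  0.    ] 0.059
tape_roll 1 [0.4764 0.2946 0.0012 0.    ] 0.034
wide_bottle 2 [ 0.4723 -0.2878 -0.0034  0.    ] 0.274
forceps in tray [ 0.0345 -0.0012] ang -0.025
long_carton in tray [-0.0309 -0.0009] ang -0.008
gallipot dish dist 0.03237168942556468
cube_carton dish dist 0.03423917987146591
vial-pot 0.0018108503584909105
```

View pics/p15.png

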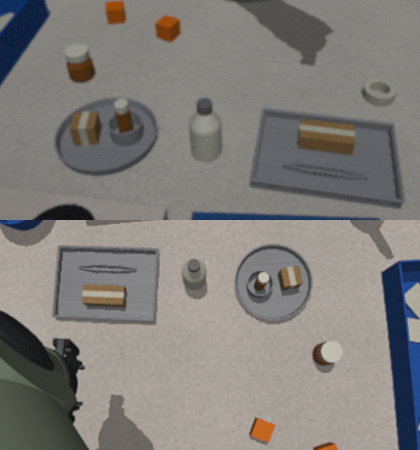

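Both views show everything in place. The powder bottle's one-mask fit is degenerate (z came out at -33 mm), but its pixels, scene about (245,281) and top about (295,124), are the same as at the start. The arm is clear, so I'll hand in.

```bash
python3 - <<'E'
from h import *
print(job_done(),observe()['clock'])
E
```

```text
the job is handed in; nothing more can be done
the job is handed in; nothing more can be done
```

Both kits are made up, and I handed the job in at about 35 s of the 134 s allowed; no verdict is reported.

**Tray:** the forceps are at about (+35, -1) mm from the middle and the long carton at (-31, -1) mm. Both lie lengthwise within about 0.03 rad, with fitted heights at floor level.

**Dish:** the gallipot is about 32 mm from the dish centre and the tan banded cube about 34 mm. The vial stands upright in the pot, about 2 mm off its centre.

**Checks that were weak or disagreed:**
- **Loose fits:** the final outline fits for the forceps (cost 3.4) and the gallipot (1.07) were poor. The pictures, and for the pot an earlier good fit before the vial went in, support the same positions.
- **Powder bottle:** its last fit used one view only and gave a wrong result, about 30 mm off with z at -33 mm. Its pixels in both cameras match the start, so I take it as unmoved.
- **Tape roll:** its first fit was also wrong, so I used its triangulated position instead. The last fit is within 3 mm of that.
- **Wide bottle:** unmoved by the fit.

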